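# Hold a picture square in the copy easel

## Robot

A 6-joint arm with a two-finger parallel gripper is mounted at the origin on the work surface. World frame = base frame: x ahead of the robot, y to its left, z up, the work surface at z = 0. Lengths are in m, angles in rad, forces in N, time in s.
With the tool pointing down it reaches from about 0.425 to 0.95 m from the base axis. Payload 3.5 kg.
Tool frame: the origin (TCP) lies midway between the tips of the shut fingers; the grasp point (between the pads) lies 19 mm behind it (ctrl.pinch_z is the distance from the TCP to the grasp point, in m); z points along the fingers, y is the line along which they close (so a half turn about z gives the same grasp; the last joint's range is limited). The gripper opens to 85 mm and grips with 20 to 120 N. Pads are 22 mm wide; open, the fingers measure 114 mm over their backs; the gripper's body (76 mm by 85 mm) begins 54 mm behind the grasp point. The pads swing forward as they close: fully open they stand 13 mm farther back than shut.
Start: joints at [1.178, 0.286, 1.577, -0, 1.279, -0.15], TCP at [0.162, 0.655, 0.231] pointing down, gripper open.
Joint ranges: [-2.77, 2.77], [-0.9, 2.22], [0.21, 2.48], [-1.53, 4.67], [0.24, 2.81], [-2.84, 2.84]. Speed limits (rad/s): [2.79, 2.79, 3.14, 3.14, 3.14, 3.14].

## Interface

Orientations are given as a unit quaternion [x, y, z, w].
In Python, from plant import get_state, viewer, sign_off, ctrl gives the robot as it stands. The module is installed in compiled form; this text tells all that it offers.
- The arm moves only by the shell command python3 -m handwheel 'ROWS' [FORCE]. ROWS is JSON, a list that holds one entry, the list of rows, each a list of 5 numbers: the finger opening in m, from 0 to 0.0854, then the shift along the tool's x, y, z in m, then the turn about the tool's z in degrees. In form: [[[claw, x, y, z, spin], ...]]. A call has 1 to 12 rows; each row shifts and turns the commanded pose from where the row before left it, along the tool's axes as they then stand; what a row does not reach is not made up. A row lasts 1/12 s, in which the tool goes at most 41.7 mm and 7.16 degrees, less where a joint would pass 70% of its speed; a pose out of reach is approached as far as the arm can. A call is refused whole if a number of a shift passes 0.0417 or a number of a turn 7.16, either way. A call with a gripper value outside its range is refused whole. The fingers move at their own pace and stop on an object; FORCE is the grip in N (left out, the last holds). Time passes only in rows, so rows that do not move let the fingers close. It gives the time, the measured TCP pose, the force, the opening and the grip force at its end, in the units of the state.
- get_state(): the state, without advancing time (a new reading comes with each control period).
- viewer.read_camera(name): name is "scene" or "top" or "wrist"; returns the picture (480x640x3 uint8, blue, green, red); there is no depth.
- viewer.camera_params(name): a dict with "fov_y" (degrees; the focal length in pixels is half the picture's height over the tangent of half this angle, whatever the lens; pixels are square), "cx", "cy" (the principal point, pixels), "xyz" and "attitude" of the camera in the world; the wrist camera has in their place "hand_eye" (4x4, takes a point from camera to tool coordinates, whose origin is the TCP and whose axes are the flange's). Camera axes: x right, y up, looking along -z (the intrinsics and any distortion apply to the point x, -y, -z); pixel columns grow to the right and rows downward; lengths in m; the calibration is good to about 2 mm. A picture is of the moment at which its call begins: read the wrist's pose just before it. camera_params takes no time and is no camera call.
- sign_off(): hands the job in; it is judged then, once.
Trained networks look in the newest picture that a camera, given by its name, has taken for a name from the list of things; names that differ only in an ending like _2 or _b are one class to them, and where a whole thing is asked for, a point or a joint stands for the part that bears it (a point fixed in the world has none). Each returns a list of dicts, best first, with "confidence" (0 to 1); they miss things now and then, are a little off and sometimes report something else, mostly with a low value. They report only what shows in the picture. A call takes as long as a camera call. They do not tell look-alikes from the thing itself.
- viewer.look_for(camera, name): "extent" ([left, top, width, height] as shares, 0 to 1, of the picture: columns of its width, rows of its height, round what is visible of it).
- viewer.outline_of(camera, name): "mask" (480x640 bool, what is visible of it) and "extent" ([left, top, width, height] as shares, 0 to 1, of the picture: columns of its width, rows of its height, round what is visible of it).
- viewer.pinpoint(camera, name): "xy" ([column, row] as shares, 0 to 1, of the picture: columns of its width, rows of its height: a listed point, or the origin of a listed thing).
The state is a dict: "time": time; "qpos": joint angles; "dq": joint speeds; "joint_efforts": joint torques, N m; "eef_pos": TCP position; "tcp_rot": TCP orientation; "contact_force": force on the tool from outside, world axes, zero at the start; "wrist_torque": the same for the moment, N m; "opening": opening from 0.0 (shut) to 1.0 (fully open); "finger_force": force on a finger pad.
Only numpy, scipy, OpenCV 4.12 (cv2) and the standard library are available. Lean on these libraries where they do the work, as an engineer would, in place of code of your own. Each camera call takes 0.05 s, during which the arm holds its last target. There are 200 camera calls.

## Task

Get the next copy shot ready. First wind the camera on: swing its film-advance lever all the way round to its stop and let it spring back. Then lift the taller picture panel out of the slotted rack, stand it on the easel's ledge with the picture towards the camera, and press it into the corner until its bottom edge is down flat on the ledge and its side edge is flush against the upright stop; finish still gripping it there, pressed firmly against both and square for the exposure, with everything else left where it is.

Things in the scene. Friction and masses are not known exactly. Their poses are not given: they have to be found in the camera images.
- easel: Plywood copy easel, fixed to the desk. Origin: desk level, under the ledge's middle. x runs along the ledge away from the stop, y from ledge to backboard (camera on the -y side), z up. Base plate 220 x 135 x 12 mm, from y = -37.5 to +97.5 mm. Upright backboard 220 mm wide, front face at y = +15 mm, top 140 mm above the desk.
- ledge: Level wooden ledge of the easel that the panel stands on: 220 mm along the easel's x, 30 mm deep (y from -15 to +15 mm), top 30 mm above the desk, no lip in front. Part of the easel; same origin and axes as the easel.
- stop: Upright square wooden batten, the easel's side stop, standing on the -x end of the ledge: 20 mm wide, 30 mm deep, from the ledge up to 180 mm above the desk; its face towards +x is at x = -90 mm. Part of the easel; same origin and axes as the easel.
- easel_corner (a point): The corner to press into: on the ledge's top, at the stop's inner face, in the middle of the ledge's 30 mm depth. Axes as the easel.
- camera: 35 mm film camera on a mini tripod, fixed, facing the easel. Origin: desk level, under the body's middle. y along the lens to the easel, x to its right end seen from behind. Body 140 (x) x 32 (y) mm, top plate 152 mm above the desk; hump amid it 48 mm wide, 24 mm high; lens 66 mm across, to y = +68 mm; dial 17 mm across, 6 mm high at x = 34 mm; rewind knob at x = -50 mm.
- lever_pivot (a point): Upright axis of the film-advance lever, 50 mm to the right of the camera's middle, 160 mm above the desk (height of the lever's tab). Axes as the camera.
- lever_tip (a point): Middle of the black thumb tab at the end of the lever, 36 mm from the axis; the tab is 12 mm along the lever, 7 mm across, 12 mm high (from 2 to 14 mm above the top plate). It moves with the lever.
- advance_lever (a joint): Angle of the film-advance lever, rad. 0 at rest: it points to the camera's right and 0.45 rad backwards. Grows counter-clockwise seen from above, to the stop at 2.1, where the tab points forward past the camera's front. A spring returns it to 0 when let go; pushing the tab takes about 1 to 4 N.
- rack: Slotted block of light wood, fixed to the desk: 110 (x) x 96 (y) x 40 mm, origin in the middle of its underside. Two grooves run along its x at y = -21.5 and +21.5 mm, 13 mm wide, floor 10 mm above the desk. The two panels stand in them, either way about, pictures to the rack's -y.
- panel: The panel wanted: the taller picture panel, a wooden board 130 wide (x) x 10 thick (y) x 180 mm high (z), 0.12 to 0.22 kg, upright in the rack. Origin: middle of its underside. The picture is on the -y face. When it is home in the easel its axes are those of the easel.
- panel_top (a point): Middle of the panel's top edge, 180 mm above its underside: where to grip it, fingers before and behind.
- panel_corner (a point): Bottom corner of the panel at its -x edge, mid-thickness: the corner that goes into the easel's corner. Axes as the panel.
- panel_edge (a point): Point on the panel's -x side edge, mid-thickness, 140 mm above its underside. Axes as the panel.
- small_panel: Bystander: the lower picture panel in the other groove, 150 wide (x) x 10 thick x 105 mm high. Origin: middle of its underside.
- mug: Bystander: white mug of pens, 80 mm across, 90 mm high, pens up to 155 mm. Origin: middle of its underside.
- lens_cap: Bystander: black lens cap, a disc 56 mm across, 8 mm thick, flat on the desk. Origin: middle of its underside.
- notebook: Bystander: spiral notebook 150 x 212 x 15 mm, flat on the desk. Origin: middle of its underside.
Not all that is in view belongs to the job. Of the things that look like the camera, the middle-sized one is meant.

How it is judged:
On the way, in this order (a step that is already met when the one before it is completed fails the run):
1. the film-advance lever is swung to its stop (value of joint advance_lever above 1.95 rad), for 0.05 s.
2. the lever is let go and springs back (value of joint advance_lever below 0.15 rad and contact force between the fingers and camera below 0.2 N), for 0.1 s.
3. the taller panel is lifted clear of the rack in the gripper (height (world z) of panel above 0.042 m and contact force between the fingers and panel above 2 N), for 0.2 s.
At the end, for the whole second after the job is handed in: Panel gripped (over 4 N), pressing ledge and stop with over 2 N each; its corner within 3 mm of ledge and stop, its side edge within 3 mm of the stop 140 mm up; wholly on the ledge, upright and parallel to the easel within 3.4 degrees, picture to the camera, still; lever back (below 0.2 rad) (contact force between panel and stop above 2 N and contact force between panel and ledge above 2 N and contact force between the fingers and panel above 4 N and x of panel_corner in the frame of easel_corner between -0.003 and 0.003 m and z of panel_corner in the frame of easel_corner between -0.003 and 0.003 m and x of panel_edge in the frame of easel_corner between -0.003 and 0.003 m and y of panel_corner in the frame of easel_corner between -0.011 and 0.0115 m and angle between the x axis of panel and the x axis of easel, either way round below 0.06 rad and angle between panel's own z axis and vertical below 0.06 rad and linear speed of panel below 0.01 m/s and value of joint advance_lever below 0.2 rad); the arm keeps its last pose, push and grip.
It fails at once if another thing on the desk is disturbed (moved over 25 mm) (distance of any of small_panel, mug, lens_cap, notebook from where it was at the start of the episode above 0.025 m).
It also fails if it takes over 72 s, if anything falls off the work surface, if the arm or the gripper's body presses on something with over 40 N, if the wrist force passes 120 N, or if a joint passes its speed limit or range.

## Working session

There is one attempt and no reset: what is moved stays moved. The work goes in short steps, Python scripts to look and compute and a shell command to move; the robot and the scene stay as the last step left them, time stands still between calls to the robot, and variables do not carry over. Pictures are saved under pics/ and viewed, at most 13 in all, crops included, and the job is handed in when it is done.

```bash
mkdir -p pics
cat > h.py <<'E'
import numpy as np, cv2
from scipy.spatial.transform import Rotation as R
from plant import get_state, viewer
def cam(name):
    p=viewer.camera_params(name)
    f=240/np.tan(np.radians(p["fov_y"])/2)
    if "hand_eye" in p:
        s=get_state(); T=np.eye(4); T[:3,:3]=R.from_quat(s["tcp_rot"]).as_matrix(); T[:3,3]=s["eef_pos"]
        M=T@np.array(p["hand_eye"]); return f,p["cx"],p["cy"],M[:3,3],M[:3,:3]
    a=np.array(p["attitude"]); 
    A=R.from_quat(a).as_matrix() if a.size==4 else a
    return f,p["cx"],p["cy"],np.array(p["xyz"]),A
def ray(c,u,v):
    f,cx,cy,o,A=c; d=A@np.array([(u-cx)/f,-(v-cy)/f,-1]); return o,d
def at_z(c,u,v,z):
    o,d=ray(c,u,v); return o+d*(z-o[2])/d[2]
def proj(c,P):
    f,cx,cy,o,A=c; q=(np.atleast_2d(P)-o)@A; return np.c_[cx-f*q[:,0]/q[:,2],cy+f*q[:,1]/q[:,2]]
E
python3 - <<'E'
from h import *
for n in ("scene","top"):
    print(n,viewer.camera_params(n)); cv2.imwrite(f"pics/{n}0.png",viewer.read_camera(n))
    for t in ("easel","easel_corner","camera","lever_pivot","lever_tip","rack","panel","panel_top","panel_corner","small_panel","mug","lens_cap","notebook"):
        print(t,[(np.round(np.array(d["xy"])*[640,480],1).tolist(),round(d["confidence"],2)) for d in viewer.pinpoint(n,t)])
print(viewer.camera_params("wrist")); print(get_state())
E
```

```text
scene {'fov_y': 43.90431393505451, 'cx': 322.9242521173071, 'cy': 237.72924814342915, 'xyz': array([ 1.14296181, -0.7203597 ,  0.8585603 ]), 'attitude': array([0.39861859, 0.15543701, 0.32775843, 0.8423283 ])}
easel [([412.7, 196.4], 0.76), ([270.6, 238.5], 0.38)]
easel_corner [([384.9, 168.8], 0.79)]
camera [([258.9, 281.1], 0.82), ([384.1, 263.3], 0.74), ([306.9, 231.3], 0.7), ([134.7, 319.1], 0.61), ([413.1, 194.2], 0.32)]
lever_pivot [([128.2, 245.4], 0.87), ([315.8, 197.5], 0.69), ([265.1, 230.0], 0.66)]
lever_tip [([127.4, 266.6], 0.82), ([269.9, 241.4], 0.54), ([316.3, 203.4], 0.53), ([405.7, 273.7], 0.53)]
rack [([412.3, 276.0], 0.88)]
panel [([405.2, 275.9], 0.69)]
panel_top [([413.5, 202.9], 0.98), ([383.4, 264.6], 0.58), ([414.5, 275.0], 0.53)]
panel_corner [([383.1, 262.9], 0.67)]
small_panel []
mug [([475.9, 247.5], 0.7)]
lens_cap [([227.6, 382.3], 0.85)]
notebook [([344.9, 396.6], 0.75)]
top {'fov_y': 55.16526204261892, 'cx': 324.2433419816422, 'cy': 242.07484369892288, 'xyz': array([ 0.38592229, -0.03542397,  1.28597894]), 'attitude': array([-0.04666798,  0.046166  ,  
[... 1086 characters left out ...]
: array([ 1.17798976e+00,  2.86336951e-01,  1.57667124e+00, -1.53748870e-05,
        1.27859630e+00, -1.49978338e-01]), 'dq': array([ 2.30578361e-03,  1.30557386e-03, -7.54164504e-04,  1.33730884e-03,
       -5.49922054e-05, -3.54976416e-04]), 'joint_efforts': array([ 9.18335063e-04, -4.05948615e+01, -2.92933363e+01, -9.32556509e-05,
        4.81033931e-04, -6.11115297e-06]), 'eef_pos': array([0.16226303, 0.65520496, 0.2313158 ]), 'tcp_rot': array([ 1.21113833e-01,  9.92638625e-01, -7.67404690e-06,  5.50589616e-06]), 'contact_force': array([0.20471724, 0.28311991, 0.18299736]), 'wrist_torque': array([-0.06926571, -0.02023697, -0.02276828]), 'finger_force': 0.0, 'opening': 1.0022509492145073}
```

View pics/scene0.png

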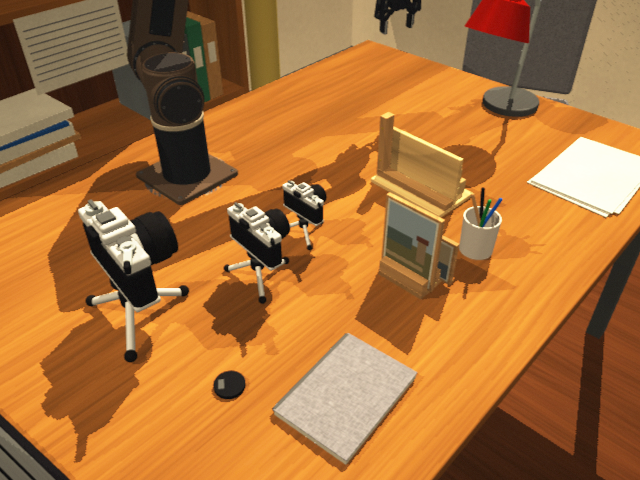

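View pics/top0.png

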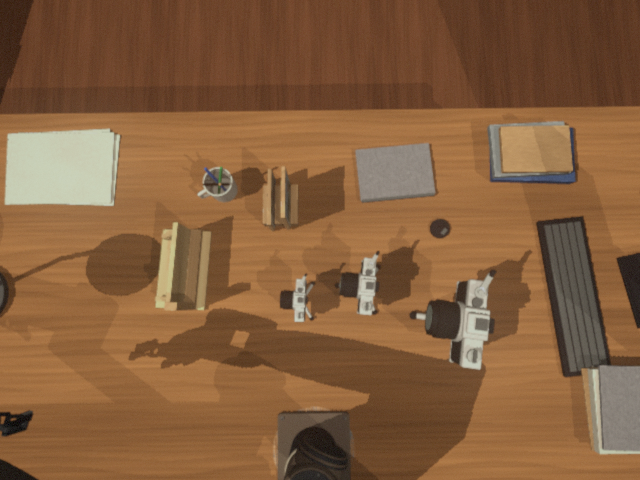

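The scene view shows three cameras (the middle-sized one is at (255,235)), the rack at (412,250) with the tall panel in front and its picture towards the viewer, and the easel at (420,165) with its stop on the robot side at (388,140). In the top view these are at (362,286), (281,200) and (185,267), with the rest lever at (376,253).

Run:
```python
from h import *
c=cam("top"); s=cam("scene")
print(proj(c,[[0,0,0.]]),proj(s,[[0,0,0.]]))
def tri(a,b):
    o1,d1=ray(c,*a);o2,d2=ray(s,*b); d1/=np.linalg.norm(d1);d2/=np.linalg.norm(d2)
    t=np.linalg.lstsq(np.c_[d1,-d2],o2-o1,rcond=None)[0]; p=o1+d1*t[0];q=o2+d2*t[1]
    return (p+q)/2,np.linalg.norm(p-q)
for n,a,b in (("pivot",(370.5,264.6),(265.1,230)),("tip",(373.7,251.4),(269.9,241.4)),("corner",(187.4,304.7),(384.9,168.8)),("ptop",(284,192.5),(413.5,202.9)),("pcorner",(287.8,227),(383.1,262.9))): print(n,*tri(a,b))
for n,(u,v),z in (("pivot",(370.5,264.6),.16),("tip",(373.7,251.4),.16),("cam",(362.2,286.1),0.0),("cam.13",(362.2,286.1),.13),("easelcorner",(187.4,304.7),.03),("rack",(281.5,205.5),0),("mug",(224.7,189.9),0)):
    print(n,at_z(c,u,v,z).round(4))
cv2.imwrite("pics/topcrop.png",cv2.resize(cv2.imread("pics/top0.png")[160:325,145:395],None,fx=3.2,fy=3.2,interpolation=cv2.INTER_CUBIC))
```

```text
[[313.47757942 449.0062954 ]] [[186.89655475 175.56082282]]
pivot [ 0.47558086 -0.15000293  0.16326117] 0.004995878375922444
tip [ 0.50596243 -0.16176139  0.1600933 ] 0.012225601931278684
corner [0.38573031 0.33839984 0.02778489] 0.0010006173820482564
ptop [0.65336697 0.06170299 0.19911242] 0.003925535029235266
pcorner [0.59723849 0.0653545  0.01248035] 0.002594524625364951
pivot [ 0.4775 -0.1484  0.16  ]
tip [ 0.51   -0.1572  0.16  ]
cam [ 0.4307 -0.1398  0.    ]
cam.13 [ 0.4262 -0.1293  0.13  ]
easelcorner [0.3854 0.3374 0.03  ]
rack [ 0.6627  0.0851 -0.    ]
mug [0.7103 0.248  0.    ]
```

View pics/topcrop.png

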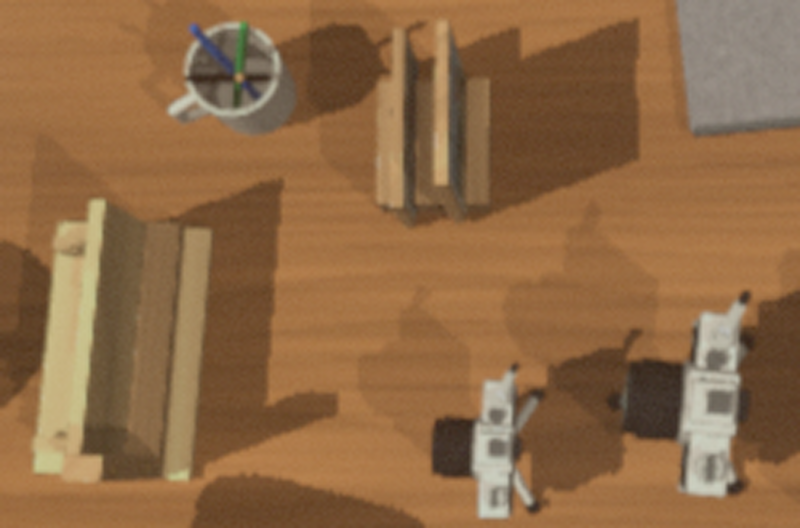

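```bash
python3 -m handwheel '[[[0.04,-0.03,-0.022,-0.0085,0],[0.04,-0.03,-0.022,-0.0085,0],[0.04,-0.03,-0.022,-0.0085,0],[0,-0.03,-0.022,-0.0085,0],[0,-0.03,-0.022,-0.0085,0],[0,-0.03,-0.022,-0.0085,0],[0,-0.03,-0.022,-0.0085,0],[0,-0.03,-0.022,-0.0085,0],[0,-0.03,-0.022,-0.0085,0],[0,-0.03,-0.022,-0.0085,0],[0,-0.03,-0.022,-0.0085,0],[0,-0.03,-0.022,-0.0085,0]]]'
python3 -m handwheel '[[[0,-0.018,-0.035,0,0],[0,-0.018,-0.035,0,0],[0,-0.018,-0.035,0,0],[0,-0.01,-0.039,0,0],[0,-0.01,-0.039,0,0],[0,-0.01,-0.039,0,0],[0,-0.01,-0.039,0,0],[0,-0.01,-0.039,0,0],[0,-0.01,-0.039,0,0],[0,-0.01,-0.039,0,0],[0,-0.01,-0.039,0,0],[0,0,0,0,0]]]'
python3 -m handwheel '[[[0,0,0,0,7],[0,0,0,0,7],[0,0,0,0,7],[0,0,0,0,7],[0,0,0,0,7],[0,0,0,0,7],[0,0,0,0,7],[0,0,0,0,7],[0,0,0,0,7],[0,0,0,0,7],[0,0,0,0,7],[0,0,0,0,7]]]'
```

```text
time: 2.4
eef_pos: [0.449, 0.3108, 0.3341]
tcp_rot: [0.121, 0.993, 0.0, 0.0]
contact_force: [1.5, -0.1, 1.3]
opening: 0.005
finger_force: 0.0
time: 3.4
eef_pos: [0.4775, -0.1306, 0.3332]
tcp_rot: [0.125, 0.992, -0.002, -0.0]
contact_force: [0.1, 0.7, 0.2]
opening: 0.002
finger_force: 0.0
time: 4.4
eef_pos: [0.478, -0.1241, 0.3334]
tcp_rot: [0.756, 0.654, 0.0, 0.0]
contact_force: [-0.1, -0.7, -0.0]
opening: 0.001
finger_force: 0.0
```

Run:
```python
from h import *
c=cam("wrist"); im=viewer.read_camera("wrist"); cv2.imwrite("pics/w1.png",im)
for n,z in (("lever_pivot",.16),("lever_tip",.16),("camera",0)):
    for d in viewer.pinpoint("wrist",n):
        u,v=np.array(d["xy"])*[640,480]; print(n,round(u),round(v),round(d["confidence"],2),at_z(c,u,v,z).round(4))
```

```text
lever_pivot 245 43 0.73 [0.4358 0.0192 0.16  ]
lever_tip 276 55 0.92 [0.4587 0.0077 0.16  ]
lever_tip 359 246 0.79 [ 0.5066 -0.1653  0.16  ]
camera 259 346 0.84 [ 0.3379 -0.3755  0.    ]
camera 238 65 0.75 [0.3943 0.0282 0.    ]
camera 288 195 0.67 [ 0.4265 -0.1403  0.    ]
```

View pics/w1.png

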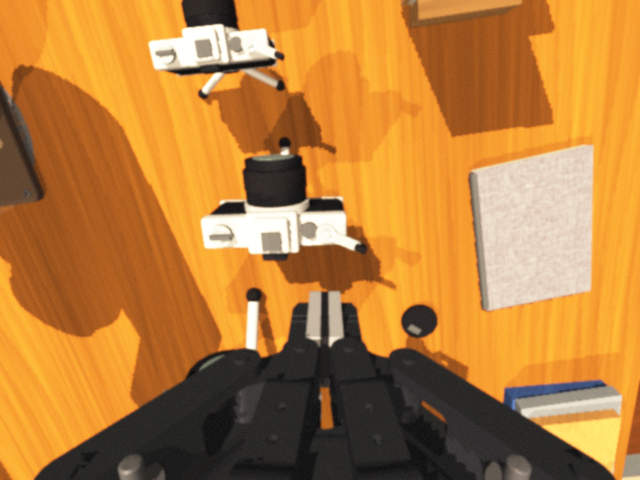

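The middle camera's body is centred at (275,225), with the lever running from about (325,230) to the black tab at (359,246). Shut fingertips are at (325,300).

Run:
```python
from h import *
c=cam("wrist"); P=lambda u,v,z: at_z(c,u,v,z)[:2]
a,b=P(204,248,.152),P(347,244,.152); print("back edge",a,b,np.degrees(np.arctan2(*(b-a)[::-1])),np.linalg.norm(b-a))
a,b=P(206,203,.152),P(345,198,.152); print("front",a,b,np.degrees(np.arctan2(*(b-a)[::-1])))
tip=P(360,247,.163)
yaw0=np.degrees(np.arctan2(*(b-a)[::-1]))
im=cv2.imread("pics/w1.png")
for yaw in (yaw0,):
  t=np.radians(yaw); l=t-.45; piv=tip-.036*np.array([np.cos(l),np.sin(l)]); print("tip",tip,"piv",piv)
  C=piv-.05*np.array([np.cos(t),np.sin(t)]); ex=np.array([np.cos(t),np.sin(t)]);ey=np.array([-ex[1],ex[0]])
  W=lambda x,y,z:[*(C+x*ex+y*ey),z]
  pts=proj(c,[W(70,16,.152),W(70,-16,.152),W(-70,-16,.152),W(-70,16,.152),W(50,0,.16),[*tip,.16],W(-50,0,.155),W(24,16,.176),W(24,-16,.176),W(-24,-16,.176)])
  print(C,pts.round(0).tolist())
  for q in pts: cv2.circle(im,(int(round(q[0]*1)),int(round(q[1]))),1,(0,0,255),-1)
cv2.imwrite("pics/w1c.png",cv2.resize(im[130:280,180:400],None,fx=3.6,fy=3.6,interpolation=cv2.INTER_CUBIC))
```

```text
back edge [ 0.35611285 -0.15004751] [ 0.49569902 -0.16458312] -5.944985787368572 0.1403409525471206
front [ 0.36902484 -0.1060594 ] [ 0.49899179 -0.11867911] -5.545999131858742
tip [ 0.50736265 -0.16505112] piv [ 0.47661164 -0.14633281]
[ 0.42684569 -0.14150057] [[-3966.0, 1321.0], [5510.0, 1167.0], [-3514.0, 1205.0], [6377.0, 1322.0], [-75142.0, 2867.0], [360.0, 246.0], [-19196.0, 913.0], [-1259.0, 1316.0], [1958.0, 1187.0], [-1093.0, 1199.0]]
```

View pics/w1c.png

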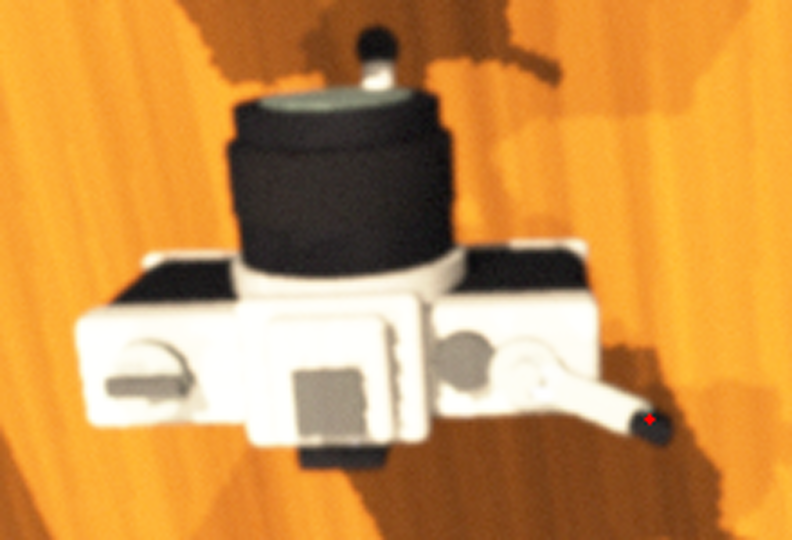

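Run:
```python
from h import *
c=cam("wrist"); P=lambda u,v,z: at_z(c,u,v,z)[:2]; k=lambda x,y:(180+x/3.6,130+y/3.6)
for n,q1,q2 in (("front",(80,320),(597,290)),("back",(90,425),(600,405))):
    a,b=P(*k(*q1),.152),P(*k(*q2),.152); print(n,a,b,np.degrees(np.arctan2(*(b-a)[::-1])),np.linalg.norm(b-a))
print("pivot",P(*k(530,370),.162),"tip",P(*k(652,424),.164))
print(get_state()["eef_pos"], R.from_quat(get_state()["tcp_rot"]).as_matrix().round(3).tolist())
```

```text
front [ 0.3616913  -0.12076291] [ 0.49839159 -0.13084183] -4.216792581815195 0.13707134370123375
back [ 0.35707119 -0.15023534] [ 0.49555164 -0.16298529] -5.260414747673274 0.13906615865007754
pivot [ 0.47839712 -0.14714105] tip [ 0.5082683  -0.16557914]
[ 0.47802889 -0.12429166  0.333397  ] [[0.134, 0.991, 0.0], [0.991, -0.134, 0.0], [0.0, 0.0, -1.0]]
```

```bash
python3 -m handwheel '[[[0,0,0,0,7],[0,0,0,0,7],[0,0,0,0,7],[0,0,0,0,2],[0,-0.0245,0.0266,0,0],[0,-0.0245,0.0266,0,0],[0,0,0,0.035,0],[0,0,0,0.035,0],[0,0,0,0.035,0],[0,0,0,0.035,0],[0,0,0,0.034,0],[0,0,0,0,0]]]'
python3 - <<'E'
from h import *
s=get_state(); c=cam("wrist"); im=viewer.read_camera("wrist"); cv2.imwrite("pics/w2.png",im)
for d in viewer.pinpoint("wrist","lever_tip"):
    u,v=np.array(d["xy"])*[640,480]; print(round(u),round(v),d["confidence"],at_z(c,u,v,.16))
M=R.from_quat(s["tcp_rot"]).as_matrix(); print(s["eef_pos"],M.round(3).tolist())
for p in ([.478,-.1463,.16],[.509,-.165,.16]): print(M.T@(np.array(p)-s["eef_pos"]))
E
```

```text
time: 5.6
eef_pos: [0.494, -0.1912, 0.1514]
tcp_rot: [0.869, 0.494, -0.004, -0.007]
contact_force: [-1.5, 1.6, -0.7]
opening: 0.002
finger_force: 0.0
317 256 0.85 [ 0.50704606 -0.16535515  0.16      ]
[ 0.49399187 -0.19115777  0.15136848] [[0.512, 0.859, -0.013], [0.859, -0.512, 0.008], [0.0, -0.015, -1.0]]
[ 0.03034988 -0.03682758 -0.008067  ]
[ 0.03015634 -0.00062875 -0.00861253]
```

View pics/w2.png

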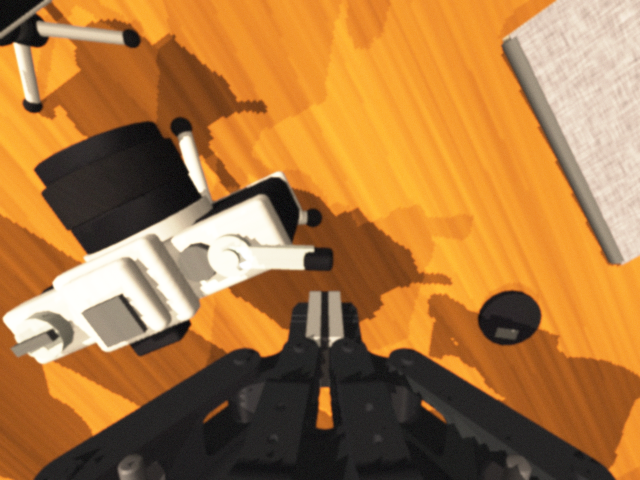

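```bash
python3 -m handwheel '[[[0,0,0,0,0],[0,0,0,0,0],[0,0.008,0,0,0],[0,0.0075,0,0,0],[0,0,0,0,0],[0,0,0,0,0]]]'
```

```text
time: 6.2
eef_pos: [0.5071, -0.1805, 0.1603]
tcp_rot: [0.87, 0.494, 0.0, 0.001]
contact_force: [0.1, -1.2, 0.6]
opening: 0.002
finger_force: 0.5
```

```bash
python3 -m handwheel '[[[0,0.0052,0.001,0,-7],[0,0.0051,0.001,0,-7],[0,0.0050,0.0012,0,-7],[0,0.0050,0.0014,0,-7],[0,0.0050,0.0014,0,-7],[0,0.0050,0.0014,0,-7],[0,0.0050,0.0014,0,-7],[0,0.0050,0.0014,0,-7],[0,0.0050,0.0014,0,-7],[0,0.0050,0.0014,0,-7],[0,0.0050,0.0014,0,-7],[0,0,0,0,0]]]'
python3 - <<'E'
from h import *
s=get_state(); c=cam("wrist"); im=viewer.read_camera("wrist"); cv2.imwrite("pics/w3.png",im)
for d in viewer.pinpoint("wrist","lever_tip"):
    u,v=np.array(d["xy"])*[640,480]; p=at_z(c,u,v,.16);print(round(u),round(v),d["confidence"],p, np.degrees(np.arctan2(p[1]+.1463,p[0]-.478))+30.6)
M=R.from_quat(s["tcp_rot"]).as_matrix(); print(s["eef_pos"],M.round(3).tolist(),s["qpos"])
print(M.T@(np.array([.478,-.1463,.16])-s["eef_pos"]))
E
```

```text
time: 7.2
eef_pos: [0.5172, -0.1277, 0.1599]
tcp_rot: [0.373, 0.928, 0.0, 0.002]
contact_force: [3.5, -0.1, -0.2]
opening: 0.001
finger_force: 1.2
310 278 0.73 [ 0.50224745 -0.12265899  0.16      ] 74.87446938403043
[ 0.51724439 -0.12765945  0.15993294] [[-0.722, 0.692, 0.003], [0.692, 0.722, -0.0], [-0.003, 0.002, -1.0]] [-4.32963100e-01  4.29556994e-02  1.98990740e+00  1.06091944e-03
  1.10562580e+00 -1.24045759e+00]
[ 0.01545031 -0.04060603 -0.00018501]
```

```bash
python3 -m handwheel '[[[0,0.0052,0.0012,0,-7],[0,0.0051,0.0012,0,-7],[0,0.0051,0.0012,0,-7],[0,0.0051,0.0012,0,-7],[0,0.0051,0.0012,0,-7],[0,0.0051,0.0012,0,-7],[0,0,0,0,0],[0,0,0,0,0]]]'
python3 - <<'E'
from h import *
s=get_state(); c=cam("wrist"); im=viewer.read_camera("wrist"); cv2.imwrite("pics/w4.png",im)
for d in viewer.pinpoint("wrist","lever_tip"):
    u,v=np.array(d["xy"])*[640,480]; p=at_z(c,u,v,.16);print(round(u),round(v),d["confidence"],p, np.degrees(np.arctan2(p[1]+.1463,p[0]-.478))+30.6)
M=R.from_quat(s["tcp_rot"]).as_matrix(); print(M.T@(np.array([.478,-.1463,.16])-s["eef_pos"]))
E
```

```text
time: 7.97
eef_pos: [0.4931, -0.1082, 0.1597]
tcp_rot: [0.019, 1.0, 0.0, 0.001]
contact_force: [2.6, 2.3, 0.6]
opening: -0.0
finger_force: 1.6
554 200 0.97 [ 0.44589968 -0.01290346  0.16      ] 134.13031107439744
316 279 0.57 [ 0.47815049 -0.11208486  0.16      ] 120.34800143152779
[ 0.01364204 -0.03864634 -0.00031834]
```

View pics/w4.png

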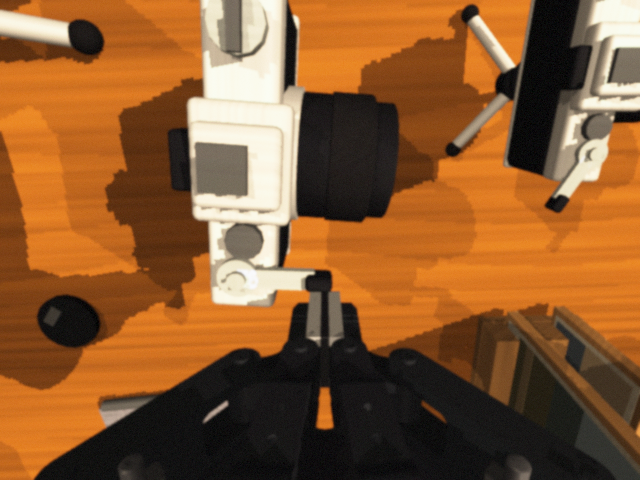

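The tab is at (318,280), pointing straight forward in the camera's frame at about 119°. I'll push slightly further to confirm the stop, then lift off.

```bash
python3 -m handwheel '[[[0,0.004,0.001,0,-4],[0,0.002,0,0,0],[0,0,0,0,0],[0,0,0,0,0]]]'
```

```text
time: 8.4
eef_pos: [0.4908, -0.1077, 0.1602]
tcp_rot: [-0.016, 1.0, -0.0, 0.006]
contact_force: [14.3, 2.8, -5.3]
opening: 0.004
finger_force: 7.1
```

```bash
python3 -m handwheel '[[[0,0,0,-0.035,0],[0,0,0,-0.04,0],[0,0,0,-0.04,0],[0,0,0,-0.04,0],[0.05,-0.0217,0.0283,-0.0117,0],[0.05,-0.0217,0.0283,-0.0117,0],[0.05,-0.0217,0.0283,-0.0117,0],[0.05,-0.0217,0.0283,-0.0117,0],[0.05,-0.0217,0.0283,-0.0117,0],[0.05,-0.0217,0.0283,-0.0117,0],[0.05,0,0,0,0],[0.05,0,0,0,0]]]'
python3 - <<'E'
from h import *
s=get_state(); c=cam("wrist"); im=viewer.read_camera("wrist"); cv2.imwrite("pics/w5.png",im)
for n,z in (("panel_top",.19),("panel_corner",.01),("panel",.01),("rack",0),("lever_tip",.16)):
  for d in viewer.pinpoint("wrist",n):
    u,v=np.array(d["xy"])*[640,480]; print(n,round(u),round(v),round(d["confidence"],2),at_z(c,u,v,z).round(4))
print(s["eef_pos"],s["tcp_rot"])
E
```

```text
time: 9.4
eef_pos: [0.6108, 0.0677, 0.3838]
tcp_rot: [-0.018, 1.0, -0.001, -0.001]
contact_force: [-0.3, -0.3, -1.1]
opening: 0.586
finger_force: 0.0
panel_top 316 249 0.95 [0.658  0.0598 0.19  ]
panel_corner 323 159 0.86 [0.5888 0.0638 0.01  ]
panel_corner 352 210 0.29 [0.6617 0.1094 0.01  ]
panel 323 176 0.18 [0.6137 0.0648 0.01  ]
rack 333 208 0.67 [0.6627 0.0815 0.    ]
rack 352 211 0.45 [0.6664 0.1104 0.    ]
lever_tip 86 79 0.9 [ 0.5047 -0.1646  0.16  ]
lever_tip 274 38 0.76 [0.4628 0.0145 0.16  ]
lever_tip 31 148 0.37 [ 0.5704 -0.2319  0.16  ]
[0.6107804  0.06772929 0.38382549] [-1.83876885e-02  9.99829522e-01 -8.74866509e-04 -1.43344223e-03]
```

View pics/w5.png

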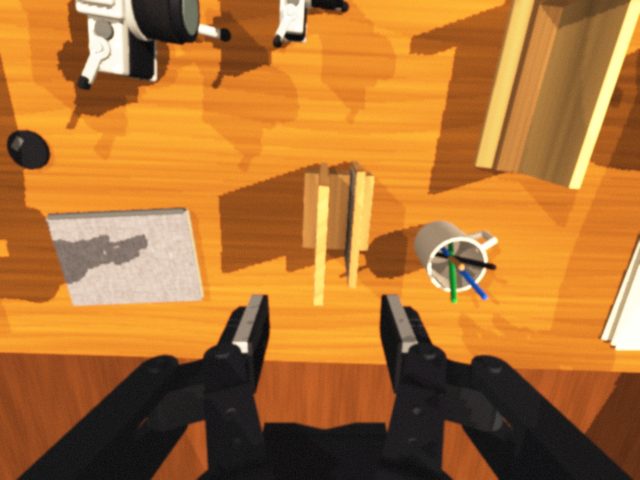

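The lever has sprung back: its tab is at rest at (86,79). The tall panel's top edge runs from (323,187) to (319,304), and the small panel is at (356,230).

Run:
```python
from h import *
im=cv2.imread("pics/w5.png"); c=cam("wrist")
# top edge: fit bright strip columns per row
E=[]
for v in range(196,298,4):
    row=im[v,308:338].astype(int); m=np.where((row[:,1]>190)&(row[:,0]>60))[0]
    if len(m): E.append((v,308+m.min(),308+m.max()))
print(E[::5])
E=np.array(E,float); k=np.polyfit(E[:,0],(E[:,1]+E[:,2])/2,1); print(k)
a,b=[at_z(c,np.polyval(k,v),v,.19) for v in (187,304)]
d=b-a; print(a,b,np.linalg.norm(d),np.degrees(np.arctan2(d[1],d[0])),"mid",(a+b)/2)
M=R.from_quat(get_state()["tcp_rot"]).as_matrix(); print(M.round(4).tolist(), M.T@((a+b)/2-get_state()["eef_pos"]))
```

```text
[(196, np.int64(318), np.int64(328)), (216, np.int64(317), np.int64(327)), (236, np.int64(317), np.int64(325)), (256, np.int64(316), np.int64(324)), (276, np.int64(314), np.int64(324)), (296, np.int64(314), np.int64(323))]
[-4.49145299e-02  3.31645128e+02]
[0.5928056  0.06316317 0.19      ] [0.72060759 0.06191851 0.19      ] 0.1278080530512508 -0.5579833344560747 mid [0.65670659 0.06254084 0.19      ]
[[-0.9994, -0.0343, -0.0013], [-0.0343, 0.9994, -0.0004], [0.0014, -0.0004, -1.0]] [-0.04694047 -0.00487628  0.1939396 ]
```

```bash
python3 -m handwheel '[[[0.05,0,0,0,2.5],[0.05,-0.023,-0.0025,0,0],[0.05,-0.023,-0.0025,0,0],[0.05,0,0,0.0395,0],[0.05,0,0,0.0395,0],[0.05,0,0,0.0395,0],[0.05,0,0,0.0395,0],[0.05,0,0,0.0395,0],[0.05,0,0,0.0395,0],[0.05,0,0,0,0],[0.05,0,0,0,0],[0.05,0,0,0,0]]]'
python3 - <<'E'
from h import *
s=get_state(); c=cam("wrist"); im=viewer.read_camera("wrist"); cv2.imwrite("pics/w6.png",im); print(s["eef_pos"],s["tcp_rot"])
E
```

```text
time: 10.7
eef_pos: [0.6578, 0.0612, 0.1503]
tcp_rot: [0.004, 1.0, -0.0, 0.002]
contact_force: [0.3, -0.1, 0.3]
opening: 0.586
finger_force: 0.0
[0.65782397 0.06115474 0.15029069] [ 3.96728435e-03  9.99990568e-01 -1.65461965e-04  1.76015989e-03]
```

View pics/w6.png

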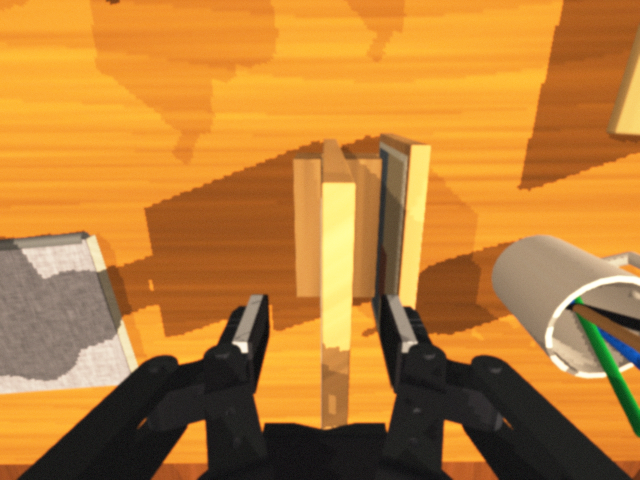

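The tall panel's top is at column 337, and the finger midpoint is at 325, at about 3 px/mm. So I'll shift +4 mm along tool y, then close.

```bash
python3 -m handwheel '[[[0.05,0,0.004,0,0],[0.05,0,0,0,0],[0,0,0,0,0],[0,0,0,0,0],[0,0,0,0,0],[0,0,0,0,0],[0,0,0,0,0],[0,0,0,0,0],[0,0,0,0,0],[0,0,0,0,0]]]' 60
```

```text
time: 11.58
eef_pos: [0.6569, 0.0657, 0.1481]
tcp_rot: [0.004, 1.0, -0.0, 0.0]
contact_force: [0.5, -0.5, 3.5]
opening: 0.109
finger_force: 58.8
```

```bash
python3 -m handwheel '[[[0,0,0,-0.01,0],[0,0,0,-0.012,0],[0,0,0,-0.012,0],[0,0,0,-0.012,0],[0,0,0,-0.015,0],[0,0,0,-0.015,0],[0,0,0,-0.02,0],[0,0,0,-0.02,0],[0,0,0,-0.02,0],[0,0,0,-0.02,0],[0,0,0,-0.02,0],[0,0,0,0,0]]]'
python3 - <<'E'
from h import *
cv2.imwrite("pics/t2.png",viewer.read_camera("top")); c=cam("top")
im=viewer.read_camera("scene"); s=cam("scene"); cv2.imwrite("pics/s2.png",im)
cv2.imwrite("pics/two.png",np.vstack([cv2.resize(im[90:330,340:500],None,fx=1.25,fy=1.25), ]) if 0 else np.hstack([cv2.resize(im[90:240,340:500],None,fx=2.4,fy=2.4,interpolation=cv2.INTER_CUBIC), cv2.resize(cv2.imread("pics/t2.png")[200:325,140:232],(384,360)[:2] if 0 else (265,360),interpolation=cv2.INTER_CUBIC)]))
for n in ("easel_corner","panel_corner","panel_edge","panel","lever_tip"):
    for k,cc in (("top",c),("scene",s)):
        print(n,k,[(np.round(np.array(d["xy"])*[640,480],1).tolist(),round(d["confidence"],2)) for d in viewer.pinpoint(k,n)])
E
```

```text
time: 12.58
eef_pos: [0.6584, 0.0657, 0.331]
tcp_rot: [0.004, 1.0, -0.0, 0.005]
contact_force: [0.2, -0.3, 0.6]
opening: 0.108
finger_force: 58.4
easel_corner top [([189.4, 303.4], 0.69)]
easel_corner scene [([385.8, 167.7], 0.6)]
panel_corner top []
panel_corner scene [([388.7, 195.4], 0.72)]
panel_edge top []
panel_edge scene [([395.1, 129.3], 0.59)]
panel top []
panel scene [([414.8, 207.9], 0.8)]
lever_tip top [([305.1, 274.8], 0.5), ([490.5, 271.8], 0.47), ([374.6, 253.0], 0.41)]
lever_tip scene [([128.2, 267.1], 0.71), ([271.2, 240.7], 0.45), ([318.1, 201.1], 0.39), ([348.3, 395.8], 0.37)]
```

View pics/two.png

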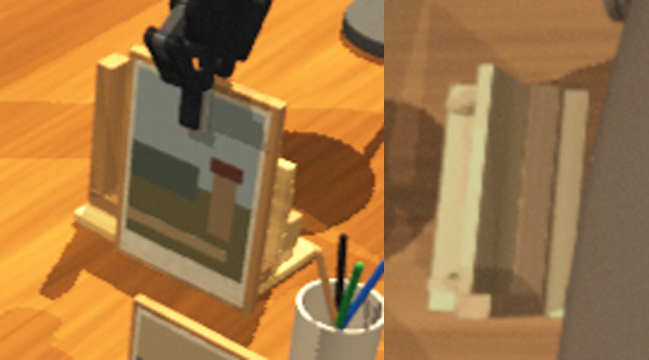

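```bash
cat > fit.py <<'E'
from h import *
from scipy.optimize import least_squares
def fit(c,pts,x0=(.385,.43,.337)):
    L=np.array([p[0] for p in pts]); U=np.array([p[1] for p in pts])
    def W(q):
        x,y,a=q; return np.c_[x+L[:,0]*np.cos(a)-L[:,1]*np.sin(a), y+L[:,0]*np.sin(a)+L[:,1]*np.cos(a), L[:,2]]
    r=least_squares(lambda q:(proj(c,W(q))-U).ravel(),x0,loss="soft_l1")
    q=r.x; print("easel",q[:2],np.degrees(q[2]),"corner",q[:2]-.09*np.array([np.cos(q[2]),np.sin(q[2])])); print((proj(c,W(q))-U).round(1).tolist()); return q
E
python3 - <<'E'
from fit import *
k=lambda x,y:(145+x/3.2,160+y/3.2)
c=cam("top")
fit(c,[((-.11,-.0375,.012),k(190,480)),((.11,-.0375,.012),k(211,230)),((.11,.015,.14),k(106,201)),((-.11,-.015,.03),k(165,478)),((.11,-.015,.03),k(181,224)),((.11,.0975,.012),k(57,222)),((-.11,.0975,.012),k(35,472))],(.46,.337,-.08))
E
```

```text
easel [0.48146863 0.3251775 ] -3.179453857654467 corner [0.39160717 0.33016921]
[[0.7, 0.3], [0.2, -0.7], [-0.1, -0.4], [-1.5, 0.7], [-0.2, -0.2], [0.4, -0.3], [0.1, 0.6]]
```

```bash
python3 -m handwheel '[[[0,0.01,0.015,0,0],[0,0.019,0.028,0,0],[0,0.019,0.028,0,0],[0,0.019,0.028,0,0],[0,0.019,0.028,0,0],[0,0.019,0.028,0,0],[0,0.019,0.028,0,0],[0,0.019,0.028,0,0],[0,0.019,0.028,0,0],[0,0.01,0.017,0,2.7],[0,0,0,0,0],[0,0,0,0,0]]]'
python3 - <<'E'
from h import *
s=get_state(); c=cam("wrist"); im=viewer.read_camera("wrist"); cv2.imwrite("pics/w7.png",im); print(s["eef_pos"],s["tcp_rot"])
for d in viewer.pinpoint("wrist","easel_corner"):
    u,v=np.array(d["xy"])*[640,480]; print(round(u),round(v),round(d["confidence"],2),at_z(c,u,v,.03).round(4))
E
```

```text
time: 14.18
eef_pos: [0.4852, 0.3241, 0.3238]
tcp_rot: [0.025, 1.0, -0.0, 0.0]
contact_force: [0.6, 0.7, -1.0]
opening: 0.112
finger_force: 58.6
[0.48519509 0.32412265 0.32378087] [ 2.54779856e-02  9.99675356e-01 -5.70458380e-05  2.29129692e-04]
327 104 0.74 [0.392  0.3303 0.03  ]
```

View pics/w7.png

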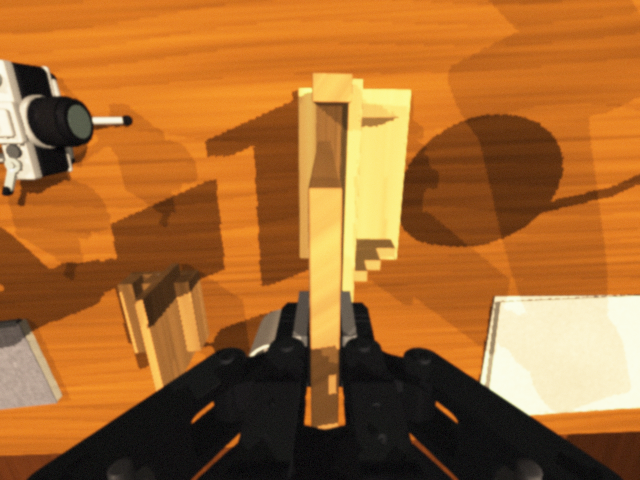

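Run:
```python
from fit import *
c=cam("wrist"); h=.18
q=fit(c,[((-.11,-.015,h),(313,74)),((-.11,.015,h),(352,73)),((-.09,.015,h),(352,102)),((-.09,-.015,h),(314,102)),((-.11,-.0375,.012),(299,89)),((-.11,.0975,.012),(411,89)),((.11,.0975,.012),(397,260)),((.11,-.0375,.012),(300,258))],(.48,.325,-.05))
# panel top near end at z = tcp+.042
s=get_state(); z=s["eef_pos"][2]+.042
a,b=at_z(c,327,186,z),at_z(c,325,428,z); d=b-a; print(a,b,np.linalg.norm(d),np.degrees(np.arctan2(d[1],d[0])),s["eef_pos"], (a[:2]-q[:2]-0)@np.array([np.cos(q[2]),np.sin(q[2])])+.09)
```

```text
easel [0.48481101 0.32686477] -3.6743496725402336 corner [0.39499602 0.33263247]
[[-0.4, -0.9], [1.2, 0.6], [0.2, 0.6], [-1.4, 0.1], [-0.8, -1.4], [0.8, 0.0], [0.1, -0.2], [0.2, 0.7]]
[0.42171709 0.32595806 0.36558562] [0.51244931 0.32067321 0.36558562] 0.09088600265145833 -3.333523422724121 [0.48634874 0.32270687 0.32358562] 0.027093873528512433
```

```bash
python3 -m handwheel '[[[0,0,0.003,0.028,0],[0,0,0,0.028,0],[0,0,0,0.028,0],[0,0,0,0.028,0],[0,0,0,0.02,0],[0,0,0,0.01,0],[0,0,0,0,0],[0,0,0,0,0]]]'
python3 -m handwheel '[[[0,0,0,0.003,0],[0,0,0,0.003,0],[0,0,0,0,0],[0,0,0,0,0]]]'
```

```text
time: 14.95
eef_pos: [0.4872, 0.3254, 0.1819]
tcp_rot: [0.028, 1.0, -0.0, 0.0]
contact_force: [-0.3, 0.2, -1.0]
opening: 0.11
finger_force: 58.5
time: 15.28
eef_pos: [0.4868, 0.3262, 0.1763]
tcp_rot: [0.027, 1.0, 0.0, 0.001]
contact_force: [0.4, 0.5, -2.2]
opening: 0.107
finger_force: 58.5
```

```bash
python3 -m handwheel '[[[0,0.008,0,0,0],[0,0.008,0,0,0],[0,0.006,0,0,0],[0,0,0,0.003,0],[0,0,0,0.003,0],[0,0,0,0.001,0],[0,0,0,0,0],[0,0,0,0,0]]]'
```

```text
time: 15.95
eef_pos: [0.4647, 0.3271, 0.1683]
tcp_rot: [0.027, 1.0, -0.0, 0.0]
contact_force: [1.0, -0.9, -0.6]
opening: 0.108
finger_force: 58.8
```

```bash
python3 -m handwheel '[[[0,0,0,0.002,0],[0,0,0,0,0],[0,0,0,0,0]]]'
```

```text
time: 16.2
eef_pos: [0.4651, 0.3274, 0.1681]
tcp_rot: [0.027, 1.0, 0.0, 0.0]
contact_force: [-2.7, -0.3, 4.5]
opening: 0.107
finger_force: 59.6
```

```bash
python3 -m handwheel '[[[0,0.003,0,0,0],[0,0.002,0,0,0],[0,0,0,0,0],[0,0,0,0,0]]]'
```

```text
time: 16.53
eef_pos: [0.4612, 0.3279, 0.1683]
tcp_rot: [0.027, 1.0, 0.001, 0.002]
contact_force: [1.9, -1.0, 5.9]
opening: 0.107
finger_force: 59.6
```

```bash
python3 -m handwheel '[[[0,0.002,0,0,0],[0,0,0,0,0],[0,0,0,0,0]]]'
```

```text
time: 16.78
eef_pos: [0.4592, 0.3281, 0.1682]
tcp_rot: [0.027, 1.0, 0.001, 0.002]
contact_force: [2.0, -0.5, 5.9]
opening: 0.107
finger_force: 59.6
```

Friction only so far (2 N); I'll keep going towards the stop.

```bash
python3 -m handwheel '[[[0,0.0015,0,0,0],[0,0,0,0,0],[0,0,0,0,0]]]'
```

```text
time: 17.03
eef_pos: [0.4579, 0.3282, 0.1684]
tcp_rot: [0.027, 1.0, 0.001, 0.003]
contact_force: [3.8, -0.4, 6.1]
opening: 0.106
finger_force: 59.6
```

```bash
python3 -m handwheel '[[[0,0.0015,0,0,0],[0,0,0,0,0],[0,0,0,0,0]]]'
```

```text
time: 17.28
eef_pos: [0.4573, 0.3282, 0.1684]
tcp_rot: [0.027, 1.0, 0.001, 0.004]
contact_force: [5.4, 0.1, 3.7]
opening: 0.106
finger_force: 59.5
```

```bash
python3 -m handwheel '[[[0,0.0015,0,0,0],[0,0,0,0,0],[0,0,0,0,0]]]'
```

```text
time: 17.53
eef_pos: [0.4573, 0.3281, 0.1686]
tcp_rot: [0.027, 1.0, 0.001, 0.006]
contact_force: [9.4, 0.3, 3.1]
opening: 0.105
finger_force: 59.1
```

```bash
python3 -m handwheel '[[[0,0,0,0.0015,0],[0,0.001,0,0.0015,0],[0,0,0,0,0],[0,0,0,0,0]]]'
python3 - <<'E'
from h import *
s=get_state(); print(s["eef_pos"],s["tcp_rot"],s["contact_force"],s["wrist_torque"])
im=viewer.read_camera("wrist"); sc=viewer.read_camera("scene")
cv2.imwrite("pics/end.png",np.hstack([cv2.resize(im[40:240,220:440],(396,360)),cv2.resize(sc[80:220,350:500],(385,360),interpolation=cv2.INTER_CUBIC)]))
for n in ("panel_corner","panel_edge","easel_corner","lever_tip"):
  for k in ("scene","wrist"):
    print(n,k,[(np.round(np.array(d["xy"])*[640,480],1).tolist(),round(d["confidence"],2)) for d in viewer.pinpoint(k,n)])
E
```

```text
time: 17.87
eef_pos: [0.4575, 0.3284, 0.1686]
tcp_rot: [0.027, 1.0, 0.002, 0.007]
contact_force: [9.4, -1.9, 11.6]
opening: 0.109
finger_force: 60.6
[0.4574745  0.32840091 0.16855977] [0.02694948 0.99961064 0.00157262 0.00705812] [ 9.35648309 -1.85307124 11.60409722] [-0.35879912 -0.91804178  0.05509105]
panel_corner scene [([384.5, 170.7], 0.68), ([418.0, 268.2], 0.68)]
panel_corner wrist []
panel_edge scene [([391.0, 116.0], 0.79)]
panel_edge wrist [([322.3, 167.7], 0.56)]
easel_corner scene [([387.5, 169.4], 0.68)]
easel_corner wrist []
lever_tip scene [([273.5, 239.2], 0.62), ([127.6, 266.0], 0.61), ([320.0, 201.8], 0.36)]
lever_tip wrist [([113.0, 395.3], 0.75)]
```

View pics/end.png

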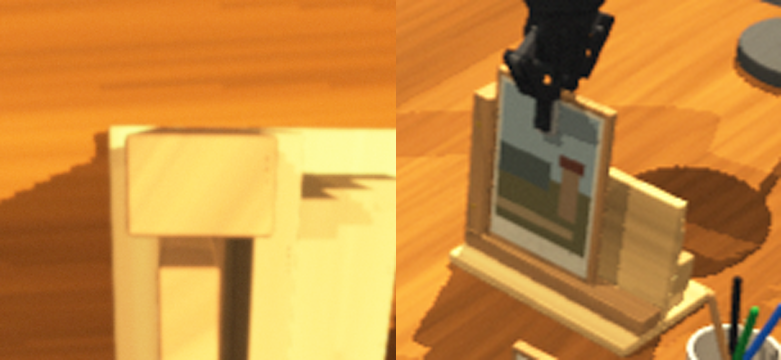

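The panel stands on the ledge with its picture to the front. In the wrist crop the stop's inner face is at row 172 and the panel's near top edge at row 187. I'll check the gap numerically.

Run:
```python
from h import *
c=cam("wrist"); print(c[3]); a=at_z(c,220+200/1.8,40+237/1.8,.18); b=at_z(c,220+190/1.8,40+265/1.8,.2105); print(a,b)
print(at_z(c,220+130/1.8,40+237/1.8,.18),at_z(c,220+272/1.8,40+237/1.8,.18))
i=viewer.read_camera("wrist"); g=i[160:200,325].astype(int); print(g.tolist())
s=get_state(); print(s["contact_force"],s["finger_force"])
```

```text
[0.3708026  0.33156386 0.31003642]
[0.39334402 0.3333145  0.18      ] [0.39239763 0.33111802 0.2105    ]
[0.39258577 0.31906783 0.18      ] [0.39412452 0.34797911 0.18      ]
[[109, 221, 254], [111, 219, 254], [110, 221, 254], [110, 220, 254], [109, 217, 254], [108, 217, 253], [108, 216, 254], [105, 214, 253], [110, 214, 253], [102, 199, 251], [84, 172, 238], [66, 133, 201], [52, 109, 170], [58, 112, 170], [52, 111, 171], [52, 110, 169], [53, 106, 166], [50, 104, 162], [46, 100, 156], [51, 101, 157], [50, 100, 159], [53, 103, 160], [50, 103, 158], [50, 102, 159], [49, 101, 158], [51, 103, 159], [53, 106, 161], [58, 122, 185], [75, 154, 226], [86, 183, 245], [99, 205, 252], [107, 214, 253], [106, 214, 253], [104, 215, 253], [106, 214, 253], [105, 214, 253], [106, 214, 253], [104, 214, 253], [109, 219, 254], [109, 214, 253]]
[ 8.75881446 -2.74124934 11.44002364] 60.56306540966034
```

```bash
python3 -m handwheel '[[[0,-0.001,0,0,0],[0,0,0,0,0],[0,0,0,0,0],[0,0,0,0,0]]]'
python3 - <<'E'
from h import *
s=get_state(); print(s["eef_pos"],R.from_quat(s["tcp_rot"]).as_matrix()[:,2],s["contact_force"],s["wrist_torque"])
i=viewer.read_camera("scene"); cv2.imwrite("pics/e2.png",cv2.resize(i[95:185,365:445],None,fx=6.5,fy=6.5,interpolation=cv2.INTER_CUBIC))
E
```

```text
time: 18.75
eef_pos: [0.4575, 0.3285, 0.1685]
tcp_rot: [0.027, 1.0, 0.001, 0.006]
contact_force: [5.4, -1.3, 12.1]
opening: 0.108
finger_force: 60.8
[0.45747932 0.32847976 0.16847302] [ 0.01168563  0.00262562 -0.99992827] [ 5.37592905 -1.2945328  12.11042119] [-0.44645482 -0.60417923  0.09868012]
```

View pics/e2.png

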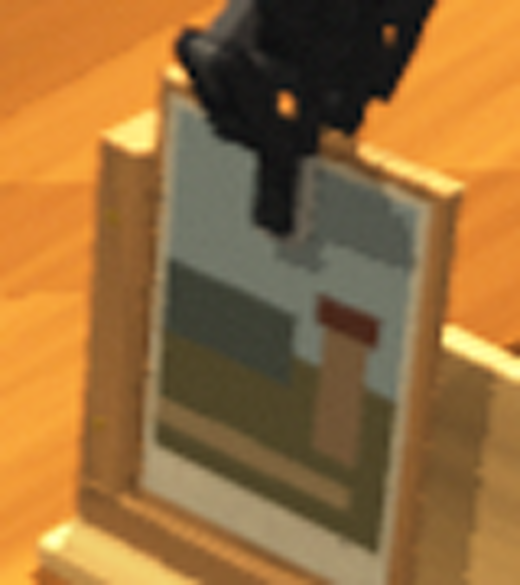

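```bash
python3 -m handwheel '[[[0,0.0008,0,-0.001,0],[0,0,0,0,0],[0,0,0,0,0],[0,0,0,0,0]]]'
python3 - <<'E'
from h import *
s=get_state(); print(s["eef_pos"],R.from_quat(s["tcp_rot"]).as_matrix()[:,2],s["contact_force"],s["wrist_torque"])
E
```

```text
time: 19.13
eef_pos: [0.4574, 0.3284, 0.1686]
tcp_rot: [0.027, 1.0, 0.002, 0.007]
contact_force: [9.9, -0.5, 8.2]
opening: 0.108
finger_force: 59.9
[0.45741584 0.32838535 0.1685659 ] [ 0.0136373   0.00289183 -0.99990283] [ 9.94505899 -0.45120638  8.16182765] [-0.31871836 -1.15644827 -0.027954  ]
```

```bash
python3 -c "
from plant import sign_off; print(sign_off())"
```

```text
the job is handed in; nothing more can be done
None
```

I handed the job in with the film wound on, the lever back at rest, and the taller panel held in the easel's corner at about 8 N down and 10 N sideways on the wrist sensor; a tool tilt of about 0.8° could leave up to 2 mm at its foot (limit 3 mm), and the hand-in gave no verdict.

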